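# Stroke the rail carriage end to end and park it at the pointer

### The arm

A 7-joint arm with a two-finger parallel gripper is mounted at the origin on the work surface. World frame = base frame: x ahead of the robot, y to its left, z up, the work surface at z = 0. Lengths are in m, angles in degrees, forces in N, time in s.
With the tool pointing down it reaches from about 0.425 to 0.875 m from the base axis. Payload 4.7 kg.
Tool frame: the origin (TCP) lies midway between the tips of the shut fingers; the grasp point (between the pads) lies 19 mm behind it; z points along the fingers, y is the line along which they close (so a half turn about z gives the same grasp; the last joint's range is limited). The gripper opens to 87 mm and grips with 3 to 60 N. Pads are 19 mm wide; open, the fingers measure 117 mm over their backs; the gripper's body (75 mm by 190 mm) begins 51 mm behind the grasp point.
Start: joints at [0.808, 18.392, -4.016, 83.108, 1.295, 78.541, -3.26], TCP at [0.65, -0, 0.223] pointing down, gripper open.
Joint ranges: [-163.93, 163.93], [-17.29, 119.83], [-79.2, 71.16], [3.27, 140.29], [-89.18, 269.18], [5.43, 117.66], [-154.24, 154.24]. Speed limits (degrees/s): [147.25, 147.25, 180, 180, 180, 180, 180].

### API

Orientations are given as [roll, pitch, yaw] about the fixed x, y, z axes, in that order (R = Rz(yaw) Ry(pitch) Rx(roll)).
In Python, from cell import get_obs, read_camera, sign_off gives the robot as it stands.
- The arm moves only by the tool drive_tool, never from a script. Its argument "rows" is one flat list of numbers, 7 for each row, row after row: the shift along the tool's x, y, z in m, then the turn, a rotation vector about the tool's x, y, z in rad, then the gripper command: -1 is shut, 1 is fully open, values between are in proportion. In form: [tx, ty, tz, rx, ry, rz, fingers, tx, ty, tz, rx, ry, rz, fingers, ...]. A call has 1 to 5 rows; each row shifts and turns the commanded pose from where the row before left it, along the tool's axes as they then stand; what a row does not reach is not made up. A row lasts 1/8 s, in which the tool goes at most 62.5 mm and 10.7 degrees, less where a joint would pass 70% of its speed; a pose out of reach is approached as far as the arm can. A call is refused whole if a number of a shift passes 0.0625 or a number of a turn 0.188, either way. A call with a gripper value outside its range is refused whole. The fingers move at their own pace and stop on an object; "grip_force" is the grip in N (left out, the last holds). Time passes only in rows, so rows that do not move let the fingers close. It gives the time, the measured TCP pose, the force, the opening and the grip force at its end, in the units of the state.
- get_obs(): the state, without advancing time (a new reading comes with each control period).
- read_camera(name): name is "scene" or "side" or "wrist"; returns a dict with "color" (400x640x3 uint8, blue, green, red), "fov_y" (degrees; the focal length in pixels is half the picture's height over the tangent of half this angle, whatever the lens; pixels are square), "cx", "cy" (the principal point, pixels), "k1" (the pictures are not rectified: a ray, as slopes to the right and down, at radius r is drawn at 1 + k1 r^2 times it, then the intrinsics apply), "cam_to_world" (4x4, takes a point from camera to world coordinates); the wrist camera has in their place "mount" (4x4, takes a point from camera to tool coordinates, whose origin is the TCP and whose axes are the flange's). Camera axes: x right, y up, looking along -z (the intrinsics and any distortion apply to the point x, -y, -z); pixel columns grow to the right and rows downward; lengths in m; the calibration is good to about 2 mm. A picture is of the moment at which its call begins: read the wrist's pose just before it. There is no depth.
- sign_off(): hands the job in; it is judged then, once.
The state is a dict: "time_s": time; "qpos": joint angles; "joint_velocities": joint speeds; "effort": joint torques, N m; "tool_pos": TCP position; "tool_rot": TCP orientation; "force": force on the tool from outside, world axes, zero at the start; "wrist_torque": the same for the moment, N m; "grip_width": finger opening in m; "grasp_force": force on a finger pad.
Only numpy, scipy, OpenCV 4.12 (cv2) and the standard library are available. Lean on these libraries where they do the work, as an engineer would, in place of code of your own. Each camera call takes 0.05 s, during which the arm holds its last target. There are 200 camera calls.

### The job

Lift the black post holder off the slide rail and stand it upright in the grey tray. Then feel the carriage for sticky spots: take it by its leaning handle and slide it slowly (no faster than 10 cm a second) all the way to the end stop nearest the robot, then all the way to the far end stop, and finally park it with its index blade in line with the fixed pointer blade beside the rail and let go. Leave the other things on the bench where they are.

Things in the scene. Friction and masses are not known exactly. Their poses are not given: they have to be found in the camera images.
- rail: Fixed slide: black base plate 100 (x) x 460 (y) x 8 mm, on it an aluminium rail 70 mm wide, its flat top 30 mm above the bench. Origin: centre of the underside, on the bench; y runs along the rail, +y towards the robot, x across it, to the robot's left. Dark end-stop blocks on the rail beyond y = +145 and -145 mm, tops 52 mm up.
- crossbar (a point): Middle of the underside of the slide's aluminium crossbar, 22 x 460 x 30 mm, along and above the rail: rail x -8 to 14 mm, 235 to 265 mm up, on 22 x 30 mm uprights at rail y +-215 mm. A tool pointing straight down at the holder or handle hits it; leaning about 35 degrees, gripper body on the -x side (robot's right), it passes beside it.
- carriage (a joint): Position of the carriage along the rail's y axis, m: 0 at mid-rail, +0.105 against the stop nearest the robot (+y), -0.105 against the far stop. It runs with about 2 to 3 N of drag and one short rough spot of a few newtons more somewhere along the way; it stays where it is left.
- carriage_grip (a point): Point to grip on the carriage's handle, a black bar 20 (y) x 22 mm, 85 mm long, leaning 30 degrees from vertical to the robot's right (rail -x). Point: on its centre line, 55 mm from its foot, 110 mm above the bench, 32.5 mm to -x of the rail's centre line. The carriage is a grey block 90 (x) x 80 (y) x 30 mm, top 62 mm up, about 0.6 kg. Axes as the rail's.
- carriage_mark (a point): Outer end of the carriage's index blade: upright steel, 4 mm thick (y), 24 mm high, sticking out 35 mm from the middle of the carriage's -x face (robot's right), 50 mm above the bench; same place along the rail as the handle. Axes as the rail's.
- pointer_tip (a point): Near edge of the fixed pointer: an upright steel blade 4 mm thick (y), top 66 mm up, on a dark 30 mm block beside the rail, on the robot's right; 50 mm above the bench. Axes as the rail's. The carriage is parked when its index blade points at this edge (same y in the rail's frame); 8 mm is then left between their ends.
- holder_mid (a point): Centre of the loose black post holder, half-way up. Base 60 x 50 x 10 mm with an upright round barrel of 30 mm diameter on it, 90 mm high over all, so this point is 45 mm above its underside; z up; 0.2 kg. It starts standing on the rail (underside 30 mm above the bench), nearer the robot than the carriage and in its way.
- tray: Grey open tray, fixed: 120 (x) x 140 (y) x 30 mm high, walls and floor 5 mm. Origin: centre of its underside on the bench.
- meter: Bystander, loose: white power meter with a dark screen, 150 mm wide (y), 100 mm high, on a base 70 x 130 mm. Origin: centre of its underside.
- driver_grip (a point): Bystander, loose: screwdriver 170 mm long lying on the bench; a point on its handle.
- can_mid (a point): Bystander, loose: aluminium jar, 66 mm in diameter, 80 mm high, left of the rail; its centre.

How it is judged:
By the outcome, as a careful person would: the job done as asked, in the order asked, and still so for the second after the job is handed in, with the robot touching nothing.
It also fails if it takes over 72 s, if anything falls off the work surface, if the arm or the gripper's body presses on something with over 40 N, if the wrist force passes 120 N, or if a joint passes its speed limit or range.

## Working session

There is one attempt and no reset: what is moved stays moved. The work goes in short steps, Python scripts to look and compute and a tool call to move; the robot and the scene stay as the last step left them, time stands still between calls to the robot, and variables do not carry over. Pictures are saved under pics/ and viewed, at most 10 in all, crops included, and the job is handed in when it is done.

Besides the shell and the picture viewer there is one more tool, called in YAML: its name, and indented under it one key for each argument. drive_tool: Moves the arm, as the interface text tells. Its arguments: {"type":"object","properties":{"rows":{"type":"array","items":{"type":"number"}},"grip_force":{"type":"number"}},"required":["rows"]}

```bash
ls; mkdir -p pics; cat > h.py <<'E'
import numpy as np, cv2
from cell import get_obs, read_camera
from scipy.spatial.transform import Rotation as R
def ray(c,u,v,T=None):
    f=200/np.tan(np.radians(c['fov_y'])/2)
    xd=np.array([(u-c['cx'])/f,(v-c['cy'])/f]); x=xd.copy()
    for _ in range(20): x=xd/(1+c['k1']*(x@x))
    T=np.array(c['cam_to_world']) if T is None else T
    d=T[:3,:3]@np.array([x[0],-x[1],-1]); return T[:3,3],d
def onz(c,u,v,z,T=None):
    o,d=ray(c,u,v,T); return o+d*(z-o[2])/d[2]
def proj(c,p,T=None):
    f=200/np.tan(np.radians(c['fov_y'])/2)
    T=np.array(c['cam_to_world']) if T is None else T
    q=T[:3,:3].T@(np.array(p)-T[:3,3]); x=np.array([q[0],-q[1]])/-q[2]
    x=x*(1+c['k1']*(x@x)); return x[0]*f+c['cx'],x[1]*f+c['cy']
def tri(*rays):
    A=0;b=0
    for o,d in rays:
        d=d/np.linalg.norm(d);P=np.eye(3)-np.outer(d,d);A=A+P;b=b+P@o
    return np.linalg.solve(A,b)
def wT(c,o):
    T=np.eye(4);T[:3,:3]=R.from_euler('xyz',o['tool_rot'],degrees=True).as_matrix();T[:3,3]=o['tool_pos'];return T@np.array(c['mount'])
E
python3 - <<'E'
from h import *
import pickle
o=get_obs();print(o)
for n in ('scene','side','wrist'):
    c=read_camera(n);cv2.imwrite(f'pics/{n}0.png',c['color']);pickle.dump((o,c),open(n+'0.pkl','wb'))
    print(n,{k:np.round(v,3).tolist() for k,v in c.items() if k!='color'})
E
```

```text
pics
{'time_s': 0.0, 'qpos': array([ 0.80718705, 18.43894664, -4.01499244, 83.17377444,  1.2944178 ,
       78.542143  , -3.25876201]), 'joint_velocities': array([-0.07035123, -0.00742936, -0.00977364,  0.05081806,  0.03787712,
        0.00106489,  0.14210728]), 'effort': array([-2.58547143e-04, -4.91284704e+01, -4.03903294e-01, -3.12526345e+01,
       -6.40594075e-02,  4.37659642e-02,  1.61017233e-04]), 'tool_pos': array([ 6.49445951e-01, -4.58570454e-05,  2.21472612e-01]), 'tool_rot': array([-1.79890345e+02,  5.38164105e-03,  9.00031530e+01]), 'force': array([-0.15530678,  0.29341037, -0.2101754 ]), 'wrist_torque': array([ 0.01915404, -0.04179875,  0.01472107]), 'grasp_force': 0.0, 'grip_width': 0.08682764136476613}
scene {'fov_y': 51.386, 'cx': 323.767, 'cy': 206.884, 'k1': -0.048, 'cam_to_world': [[0.133, -0.73, 0.67, 1.233], [0.991, 0.096, -0.092, -0.091], [0.002, 0.676, 0.737, 0.883], [0.0, 0.0, 0.0, 1.0]]}
side {'fov_y': 47.761, 'cx': 317.505, 'cy': 203.349, 'k1': -0.06, 'cam_to_world': [[0.95, 0.222, -0.221, 0.348], [-0.313, 0.705, -0.636, -0.719], [0.015, 0.673, 0.739, 1.023], [0.0, 0.0, 0.0, 1.0]]}
wrist {'fov_y': 69.358, 'cx': 321.775, 'cy': 203.439, 'k1': -0.053, 'mount': [[0.001, 0.968, 0.25, 0.068], [1.0, -0.001, 0.0, -0.0], [0.0, 0.25, -0.968, -0.163], [0.0, 0.0, 0.0, 1.0]]}
```

View pics/scene0.png

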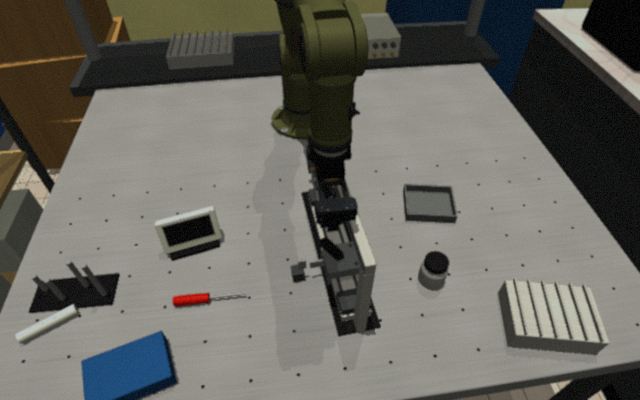

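View pics/side0.png

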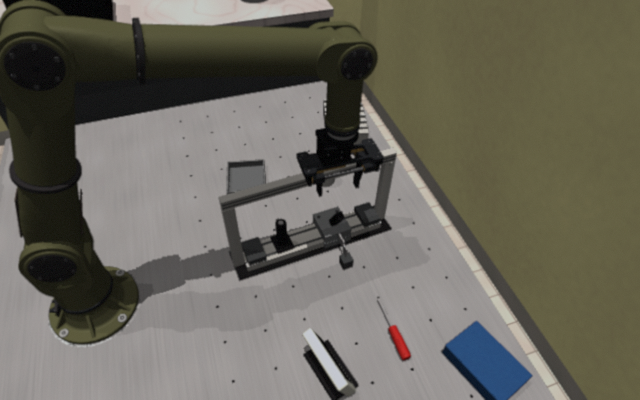

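The scene view shows the rail at about (340,260), the tray at (430,203), the pointer block at (298,272) and the jar at (434,265). The side view shows the holder at (281,235), the carriage at (332,224) and the pointer at (346,258). I'll enlarge both for exact corners.

```bash
python3 - <<'E'
import cv2,numpy as np
a=cv2.imread('pics/side0.png')[145:285,210:400]
b=cv2.imread('pics/scene0.png')[180:340,280:470]
cv2.imwrite('pics/a.png',cv2.convertScaleAbs(cv2.resize(a,None,fx=4,fy=4,interpolation=2),alpha=1.5))
cv2.imwrite('pics/b.png',cv2.convertScaleAbs(cv2.resize(b,None,fx=3.75,fy=3.75,interpolation=2),alpha=1.5))
E
```

```text
(no output)
```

View pics/a.png

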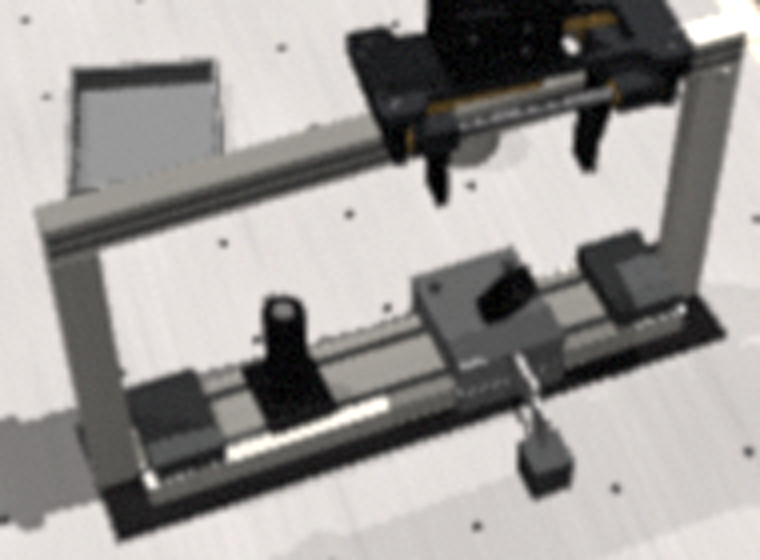

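View pics/b.png

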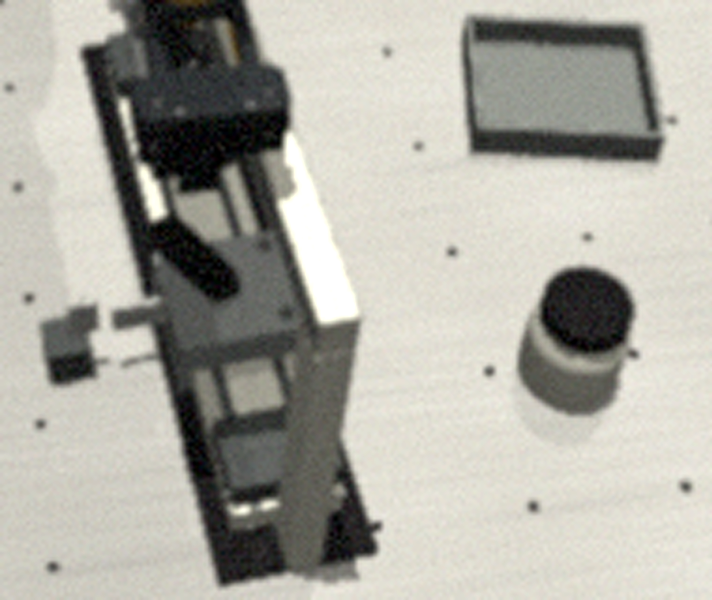

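View pics/wrist0.png

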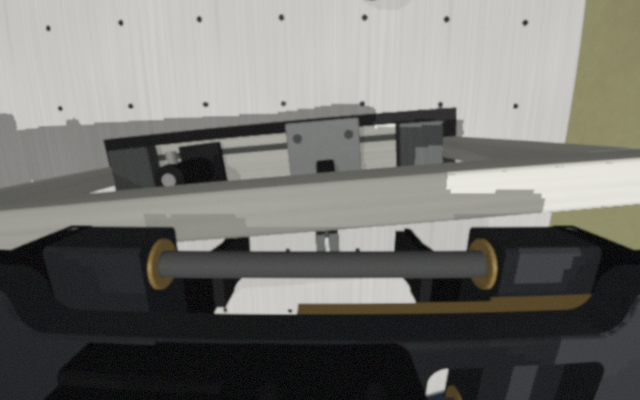

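```bash
cat > m.py <<'E'
from h import *
import pickle
S=pickle.load(open('side0.pkl','rb'))[1];C=pickle.load(open('scene0.pkl','rb'))[1]
s=lambda x,y:(x/4+210-.4,y/4+145-.4)
c=lambda x,y:(x/3.75+280-.4,y/3.75+180-.4)
p=lambda n,v:print(n,np.round(np.array(v)*1000,1))
sz=lambda n,x,y,z:p('S '+n,onz(S,*s(x,y),z))
cz=lambda n,x,y,z:p('C '+n,onz(C,*c(x,y),z))
E
python3 - <<'E'
from m import *
sz('near-x',120,540,0);sz('far-x',726,335,0.004);sz('far+x',700,292,.008)
cz('far-x',220,585,0);cz('far+x',377,552,0);cz('near-x',83,47,.008)
# tray corners top z=.03
for q in [(72,68),(217,60)]: sz('tray',*q,.03)
for q in [(466,18),(641,26),(661,140),(470,137)]: cz('tray',*q,.03)
cz('tray b',470,154,0);cz('tray b',658,160,0)
# holder top
sz('holder top',285,309,.12)
sz('holder basecorner bottomish',275,425,.03); sz('hb',335,402,.04); sz('hb',245,368,.04)
# carriage top corners
for q in [(458,365),(560,318),(513,248),(414,283)]: sz('car',*q,.062)
for q in [(182,345),(302,323),(265,236)]: cz('car',*q,.062)
# crossbar bottom ends
p('xbar near top -x', onz(S,*s(50,237),.265))
# pointer blade top
sz('ptr block',545,497,0);sz('ptr blade top',541,425,.066);sz('mark',536,390,.062)
cz('mark',113,315,.062);cz('ptr',97,312,.066)
p('handle top tri',tri(ray(S,*s(516,272)),ray(C,*c(163,232))))
cz('jar top',588,310,.08)
E
```

```text
S near-x [371.2 -36.6   0. ]
S far-x [ 8.272e+02 -4.000e-01  4.000e+00]
S far+x [823.9  40.3   8. ]
C far-x [825.1  -1.5   0. ]
C far+x [816.7  96.8   0. ]
C near-x [370.9 -39.2   8. ]
S tray [424.5 397.2  30. ]
S tray [539.  371.3  30. ]
C tray [399.9 259.9  30. ]
C tray [426.3 394.   30. ]
C tray [542.3 368.5  30. ]
C tray [521.  230.2  30. ]
C tray b [512.4 237.1   0. ]
C tray b [536.8 375.6   0. ]
S holder top [506.9  24.9 120. ]
S holder basecorner bottomish [489.4   2.   30. ]
S hb [531.8   1.1  40. ]
S hb [480.9  47.9  40. ]
S car [615.6 -10.2  62. ]
S car [696.2   7.5  62. ]
S car [687.4  78.6  62. ]
S car [609.7  68.4  62. ]
C car [692.8  -6.5  62. ]
C car [686.4  71.1  62. ]
C car [614.9  60.   62. ]
xbar near top -x [368.5  -3.2 265. ]
S ptr block [652.4 -90.    0. ]
S ptr blade top [650.2 -76.9  66. ]
S mark [658.4 -46.1  62. ]
C mark [664.6 -46.8  62. ]
C ptr [663.7 -56.8  66. ]
handle top tri [656.9 -10.4 137.9]
C jar top [712.8 247.   80. ]
```

```bash
cat >> h.py <<'E'
RO=np.array([.5945,.030,0]);RY=np.radians(94.65)
def r2w(x,y,z): return RO+R.from_euler('z',RY).apply([x,y,z])
def w2r(p): return R.from_euler('z',-RY).apply(np.array(p)-RO)
def lean(deg,yaw=0):
    # tool y along rail -y, z down, then lean body to rail -x
    B=np.array([[1,0,0],[0,-1,0],[0,0,-1.]]).T  # tool x=rail x, y=-rail y, z=-z
    return R.from_euler('z',RY+np.radians(yaw))*R.from_matrix(B)*R.from_euler('y',deg,degrees=True)
def plan(p1,R1,f,step=.06,start=None):
    if start is None:
        o=get_obs();start=(np.array(o['tool_pos']),R.from_euler('xyz',o['tool_rot'],degrees=True))
    p0,R0=start;rv=(R0.inv()*R1).as_rotvec();d=np.array(p1)-p0
    n=max(1,int(np.ceil(max(np.linalg.norm(d)/step,np.linalg.norm(rv)/.18))))
    print(n,'rows')
    for k in range(n):
        t=(R0*R.from_rotvec(rv*k/n)).inv().apply(d/n)
        print([*np.round(t,4).tolist(),*np.round(rv/n,3).tolist(),f])
    return p1,R1
E
python3 - <<'E'
from h import *
L=lean(42);z=L.apply([0,0,1]);G=r2w(2,87.7,0)*0+r2w(.002,.0877,.09)
print(G,z)
s=plan(G-.111*z,L,1)
s=plan(G-.061*z,L,1,start=s)
E
```

```text
[0.50692653 0.02488369 0.09      ] [-0.05424558  0.66692817 -0.74314483]
5 rows
[-0.0098, -0.0273, 0.0099, 0.006, 0.147, -0.016, 1]
[-0.0107, -0.0274, 0.0085, 0.006, 0.147, -0.016, 1]
[-0.0115, -0.0275, 0.0071, 0.006, 0.147, -0.016, 1]
[-0.0119, -0.0277, 0.0055, 0.006, 0.147, -0.016, 1]
[-0.0122, -0.0279, 0.0039, 0.006, 0.147, -0.016, 1]
1 rows
[-0.0, 0.0, 0.05, 0.0, 0.0, 0.0, 1]
```

drive_tool:
  rows: [-0.01, -0.027, 0.01, 0.006, 0.147, -0.016, 1, -0.011, -0.027, 0.0085, 0.006, 0.147, -0.016, 1, -0.0115, -0.0275, 0.007, 0.006, 0.147, -0.016, 1, -0.012, -0.0275, 0.0055, 0.006, 0.147, -0.016, 1, -0.012, -0.028, 0.004, 0.006, 0.147, -0.016, 1]

```text
time_s: 0.78
tool_pos: [0.5137, -0.0504, 0.1733]
tool_rot: [179.8, -42.3, 94.9]
force: [-0.4, 0.0, -1.1]
grip_width: 0.0873
grasp_force: 0.0
```

drive_tool:
  rows: [0, 0, 0, 0, 0, 0, 1, 0, 0, 0, 0, 0, 0, 1]

```text
time_s: 1.02
tool_pos: [0.5147, -0.0492, 0.1731]
tool_rot: [179.9, -42.1, 94.8]
force: [0.4, 0.7, 0.4]
grip_width: 0.0871
grasp_force: 0.0
```

```bash
python3 - <<'E'
from h import *
import pickle
o=get_obs();c=read_camera('wrist');pickle.dump((o,c),open('w1.pkl','wb'))
print(o['time_s'],o['tool_pos'],o['tool_rot'],o['force'])
print('rail tcp',w2r(o['tool_pos']))
T=wT(c,o)
for n,q in dict(top=(.002,.0877,.12),mid=(.002,.0877,.075),mark=(-.08,-.058,.062),foot=(-.005,-.058,.062)).items(): print(n,proj(c,r2w(*q),T))
cv2.imwrite('pics/w1.png',cv2.convertScaleAbs(c['color'],alpha=1.6))
E
```

```text
1.025 [ 0.51474531 -0.04916117  0.17311774] [179.93282683 -42.12063818  94.82254604] [0.44970427 0.65238374 0.40088152]
rail tcp [-0.072435    0.08590967  0.17311774]
top (np.float64(320.3991337325809), np.float64(185.6768885307018))
mid (np.float64(320.5672000789534), np.float64(208.47272972429687))
mark (np.float64(473.58140112207104), np.float64(292.0900782013313))
foot (np.float64(457.54211970897046), np.float64(220.14712643684402))
```

View pics/w1.png

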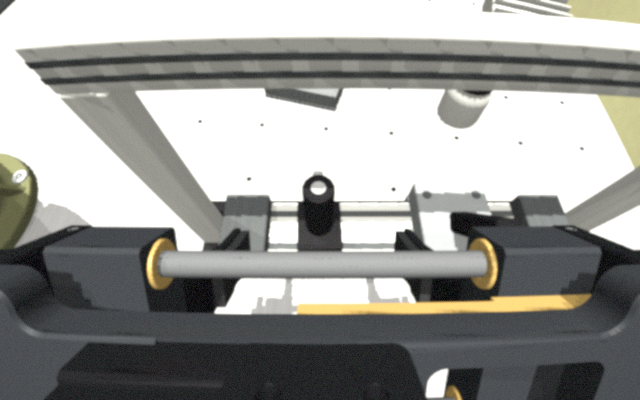

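The holder's ring is at (319,187), within about 2 px of the prediction, so the estimate holds. Now I'll approach along the tool axis and grip.

drive_tool:
  rows: [0, -0.001, 0.04, 0, 0, 0, 1, 0, -0.001, 0.04, 0, 0, 0, 1, 0, 0, 0.03, 0, 0, 0, 1, 0, 0, 0.02, 0, 0, 0, 1, 0, 0, 0, 0, 0, 0, 1]
  grip_force: 25

```text
time_s: 1.7
tool_pos: [0.5048, 0.0402, 0.077]
tool_rot: [179.9, -42.2, 95.1]
force: [-0.0, -0.3, -0.3]
grip_width: 0.0869
grasp_force: 0.0
```

drive_tool:
  rows: [0, 0, 0, 0, 0, 0, -1, 0, 0, 0, 0, 0, 0, -1, 0, 0, 0, 0, 0, 0, -1, 0, 0, 0, 0, 0, 0, -1, 0, 0, 0, 0, 0, 0, -1]

```text
time_s: 2.33
tool_pos: [0.5051, 0.0371, 0.0767]
tool_rot: [179.9, -42.1, 94.8]
force: [0.2, -0.1, 0.1]
grip_width: 0.0449
grasp_force: 0.0
```

drive_tool:
  rows: [0, 0, 0, 0, 0, 0, -1, 0, 0, 0, 0, 0, 0, -1]

```text
time_s: 2.58
tool_pos: [0.505, 0.0373, 0.0766]
tool_rot: [180.0, -42.1, 94.8]
force: [-1.1, 0.8, 0.5]
grip_width: 0.0293
grasp_force: 25.0
```

```bash
python3 - <<'E'
from h import *
o=get_obs();p=np.array(o['tool_pos']);L=R.from_euler('xyz',o['tool_rot'],degrees=True)
s=plan(p+[0,0,.03],L,-1,step=.016)
s=plan(s[0]+r2w(-.11,0,0)-RO,L,-1,step=.045,start=s)
s=plan(s[0]+[0,0,.245],L,-1,step=.05,start=s)
L2=lean(42,-60)
g=np.array([.472,.3135,0])+.019*L2.apply([0,0,1]);g[2]=s[0][2]
s=plan(g,L2,-1,step=.045,start=s);print(s[0])
g2=g.copy();g2[2]=.075
s=plan(g2,L2,-1,step=.045,start=s);print(L2.as_euler('xyz',degrees=True))
E
```

```text
2 rows
[0.0101, 0.0, -0.0111, 0.0, 0.0, 0.0, -1]
[0.0101, 0.0, -0.0111, 0.0, 0.0, 0.0, -1]
3 rows
[-0.0272, -0.0001, -0.0246, 0.0, 0.0, 0.0, -1]
[-0.0272, -0.0001, -0.0246, 0.0, 0.0, 0.0, -1]
[-0.0272, -0.0001, -0.0246, 0.0, 0.0, 0.0, -1]
5 rows
[0.0329, 0.0, -0.0363, 0.0, 0.0, 0.0, -1]
[0.0329, 0.0, -0.0363, 0.0, 0.0, 0.0, -1]
[0.0329, 0.0, -0.0363, 0.0, 0.0, 0.0, -1]
[0.0329, 0.0, -0.0363, 0.0, 0.0, 0.0, -1]
[0.0329, 0.0, -0.0363, 0.0, 0.0, 0.0, -1]
9 rows
[0.0325, 0.0002, 0.0294, -0.078, -0.0, 0.087, -1]
[0.0323, -0.0049, 0.0292, -0.078, -0.0, 0.087, -1]
[0.0317, -0.01, 0.0286, -0.078, -0.0, 0.087, -1]
[0.0306, -0.0149, 0.0276, -0.078, -0.0, 0.087, -1]
[0.0291, -0.0196, 0.0263, -0.078, -0.0, 0.087, -1]
[0.0272, -0.024, 0.0246, -0.078, -0.0, 0.087, -1]
[0.025, -0.0281, 0.0225, -0.078, -0.0, 0.087, -1]
[0.0224, -0.0318, 0.0202, -0.078, -0.0, 0.087, -1]
[0.0195, -0.0351, 0.0176, -0.078, -0.0, 0.087, -1]
[0.48245863 0.3207284  0.35161414]
7 rows
[-0.0264, 0.0, 0.0294, 0.0, 0.0, 0.0, -1]
[-0.0264, 0.0, 0.0294, 0.0, 0.0, 0.0, -1]
[-0.0264, 0.0, 0.0294, 0.0, 0.0, 0.0, -1]
[-0.0264, 0.0, 0.0294, 0.0, 0.0, 0.0, -1]
[-0.0264, 0.0, 0.0294, 0.0, 0.0, 0.0, -1]
[-0.0264, 0.0, 0.0294, 0.0, 0.0, 0.0, -1]
[-0.0264, 0.0, 0.0294, 0.0, 0.0, 0.0, -1]
[180.   -42.    34.65]
```

drive_tool:
  rows: [0.01, 0, -0.011, 0, 0, 0, -1, 0.01, 0, -0.011, 0, 0, 0, -1, -0.027, 0, -0.0245, 0, 0, 0, -1, -0.027, 0, -0.0245, 0, 0, 0, -1, -0.027, 0, -0.0245, 0, 0, 0, -1]

```text
time_s: 3.2
tool_pos: [0.5147, -0.073, 0.1078]
tool_rot: [179.8, -42.1, 94.9]
force: [-0.0, -0.1, -1.9]
grip_width: 0.0295
grasp_force: 25.0
```

drive_tool:
  rows: [0, 0, 0, 0, 0, 0, -1, 0.033, 0, -0.0365, 0, 0, 0, -1, 0.033, 0, -0.0365, 0, 0, 0, -1, 0.033, 0, -0.0365, 0, 0, 0, -1, 0.033, 0, -0.0365, 0, 0, 0, -1]

```text
time_s: 3.82
tool_pos: [0.5136, -0.0704, 0.3059]
tool_rot: [179.9, -42.1, 95.0]
force: [-0.7, 0.8, -2.2]
grip_width: 0.0293
grasp_force: 25.0
```

drive_tool:
  rows: [0.033, 0, -0.0365, 0, 0, 0, -1, 0, 0, 0, 0, 0, 0, -1, 0, 0, 0, 0, 0, 0, -1]

```text
time_s: 4.2
tool_pos: [0.5136, -0.071, 0.3523]
tool_rot: [180.0, -42.1, 94.9]
force: [-0.4, -0.8, -1.9]
grip_width: 0.0291
grasp_force: 25.0
```

drive_tool:
  rows: [0.0325, 0, 0.0295, -0.078, 0, 0.087, -1, 0.0325, -0.005, 0.029, -0.078, 0, 0.087, -1, 0.0315, -0.01, 0.0285, -0.078, 0, 0.087, -1, 0.0305, -0.015, 0.0275, -0.078, 0, 0.087, -1, 0.029, -0.0195, 0.0265, -0.078, 0, 0.087, -1]

```text
time_s: 4.82
tool_pos: [0.4948, 0.148, 0.3503]
tool_rot: [-179.6, -42.0, 60.8]
force: [0.2, 0.4, -1.2]
grip_width: 0.0298
grasp_force: 25.0
```

drive_tool:
  rows: [0.027, -0.024, 0.0245, -0.078, 0, 0.087, -1, 0.025, -0.028, 0.0225, -0.078, 0, 0.087, -1, 0.0225, -0.032, 0.02, -0.078, 0, 0.087, -1, 0.0195, -0.035, 0.0175, -0.078, 0, 0.087, -1, 0, 0, 0, 0, 0, 0, -1]

```text
time_s: 5.45
tool_pos: [0.5142, 0.2937, 0.3344]
tool_rot: [-178.1, -39.3, 39.9]
force: [-0.0, -0.7, -3.4]
grip_width: 0.0289
grasp_force: 25.0
```

drive_tool:
  rows: [0, 0, 0, 0, 0, 0, -1, 0, 0, 0, 0, 0, 0, -1]

```text
time_s: 5.7
tool_pos: [0.5191, 0.2866, 0.3364]
tool_rot: [-178.2, -39.5, 39.1]
force: [-0.5, 0.7, -1.7]
grip_width: 0.0292
grasp_force: 25.0
```

```bash
python3 - <<'E'
from h import *
import pickle
o=get_obs();print(o['time_s'],o['tool_pos'],o['tool_rot'],o['qpos'])
c=read_camera('side');cv2.imwrite('pics/s2.png',c['color'])
c2=read_camera('scene');cv2.imwrite('pics/c2.png',c2['color'])
L2=lean(42,-60)
g=np.array([.472,.3135,0])+.019*L2.apply([0,0,1]);g[2]=.075
plan(g,L2,-1,step=.045)
u,v=map(int,proj(c,[.47,.31,.25]));u2,v2=map(int,proj(c2,[.47,.31,.25]));print(u,v,u2,v2)
f=lambda im,u,v:cv2.convertScaleAbs(cv2.resize(im[max(v-80,0):max(v-80,0)+150,u-60:u+65],None,fx=3,fy=3,interpolation=2),alpha=1.5)
cv2.imwrite('pics/d2.png',np.hstack([f(c['color'],u,v),f(c2['color'],u2,v2)]))
E
```

```text
5.7 [0.51909913 0.28662822 0.33640783] [-178.16272474  -39.48707189   39.1417625 ] [-14.24477561 -17.20707746  -8.33958019 115.5500691  -20.51585869
  45.18299178 -63.47774815]
6 rows
[-0.0287, -0.0072, 0.0332, -0.014, 0.007, 0.01, -1]
[-0.029, -0.0074, 0.0329, -0.014, 0.007, 0.01, -1]
[-0.0294, -0.0076, 0.0325, -0.014, 0.007, 0.01, -1]
[-0.0297, -0.0077, 0.0322, -0.014, 0.007, 0.01, -1]
[-0.03, -0.0079, 0.0319, -0.014, 0.007, 0.01, -1]
[-0.0303, -0.008, 0.0316, -0.014, 0.007, 0.01, -1]
239 119 443 138
```

View pics/d2.png

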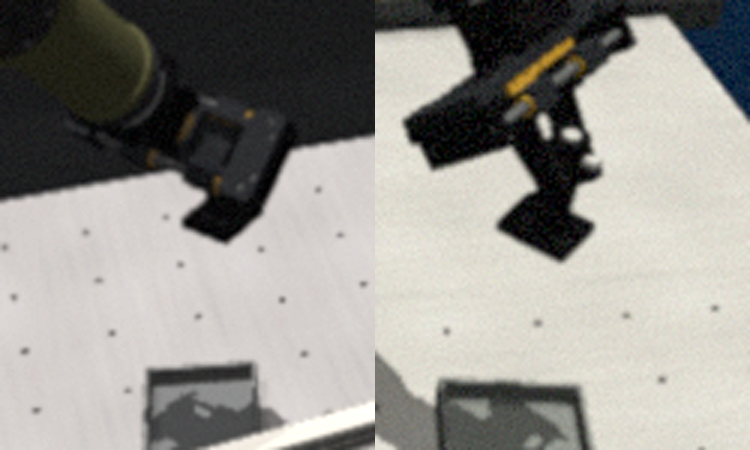

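The holder hangs upright in the grip, with its base at about (547,225) in the right half and the tray below it. Joint 2 is at its limit because the radial lean folds the arm too far. I'll use a yaw aligned with the tray instead, after checking how far back the wrist sits.

```bash
python3 - <<'E'
from m import *
o,d=ray(S,352,58);print('J6 at start', o+d*(0-o[1])/d[1])
o2=get_obs();p=np.array(o2['tool_pos'])
L2=lean(42,-15.65);z=L2.apply([0,0,1])
g=np.array([.474,.316,0])+.019*z;print(g,g-.4*z)
g[2]=.35;s=plan(g,L2,-1,step=.045)
g=g.copy();g[2]=.075;plan(g,L2,-1,step=.045,start=s)
E
```

```text
J6 at start [0.66150926 0.         0.57815204]
[ 0.47642585  0.3284799  -0.01411975] [0.42535539 0.06574518 0.28313818]
4 rows
[0.0007, -0.015, -0.0031, 0.106, 0.008, -0.132, -1]
[0.0027, -0.015, -0.0015, 0.106, 0.008, -0.132, -1]
[0.0047, -0.0146, 0.0001, 0.106, 0.008, -0.132, -1]
[0.0065, -0.0138, 0.0016, 0.106, 0.008, -0.132, -1]
7 rows
[-0.0263, 0.0, 0.0292, 0.0, 0.0, 0.0, -1]
[-0.0263, 0.0, 0.0292, 0.0, 0.0, 0.0, -1]
[-0.0263, 0.0, 0.0292, 0.0, 0.0, 0.0, -1]
[-0.0263, 0.0, 0.0292, 0.0, 0.0, 0.0, -1]
[-0.0263, 0.0, 0.0292, 0.0, 0.0, 0.0, -1]
[-0.0263, 0.0, 0.0292, 0.0, 0.0, 0.0, -1]
[-0.0263, 0.0, 0.0292, 0.0, 0.0, 0.0, -1]
```

drive_tool:
  rows: [0.003, -0.015, 0, 0.106, 0.008, -0.132, -1, 0.005, -0.015, 0.001, 0.106, 0.008, -0.132, -1, 0.007, -0.0145, 0.002, 0.106, 0.008, -0.132, -1, 0.009, -0.014, 0.004, 0.106, 0.008, -0.132, -1, 0, 0, 0, 0, 0, 0, -1]

```text
time_s: 6.42
tool_pos: [0.4849, 0.34, 0.3483]
tool_rot: [180.0, -41.9, 79.0]
force: [0.3, 0.8, -1.8]
grip_width: 0.0291
grasp_force: 25.0
```

drive_tool:
  rows: [0, 0, 0, 0, 0, 0, -1]

```text
time_s: 6.55
tool_pos: [0.4836, 0.3402, 0.3486]
tool_rot: [179.9, -41.9, 79.1]
force: [-0.6, -0.0, -1.6]
grip_width: 0.0291
grasp_force: 25.0
```

```bash
python3 - <<'E'
from h import *
o2=get_obs();print(o2['tool_pos'],o2['tool_rot'],o2['qpos'])
L2=lean(42.1,-15.65);z=L2.apply([0,0,1])
g=np.array([.477,.329,0])+.019*z
g[2]=.09;s=plan(g,L2,-1,step=.045)
E
```

```text
[0.4836062  0.34023503 0.34861426] [179.94160314 -41.92209158  79.06768623] [-24.65592568  -7.5544571    7.7842033  107.57540011 -39.97965978
  63.86037853 -14.67809173]
6 rows
[-0.0287, -0.0008, 0.0321, 0.0, 0.001, 0.0, -1]
[-0.0288, -0.0008, 0.0321, 0.0, 0.001, 0.0, -1]
[-0.0288, -0.0007, 0.0321, 0.0, 0.001, 0.0, -1]
[-0.0288, -0.0007, 0.0321, 0.0, 0.001, 0.0, -1]
[-0.0288, -0.0007, 0.0321, 0.0, 0.001, 0.0, -1]
[-0.0288, -0.0007, 0.032, 0.0, 0.001, 0.0, -1]
```

drive_tool:
  rows: [-0.029, -0.001, 0.032, 0, 0, 0, -1, -0.029, -0.001, 0.032, 0, 0, 0, -1, -0.029, -0.001, 0.032, 0, 0, 0, -1, -0.029, -0.001, 0.032, 0, 0, 0, -1, 0, 0, 0, 0, 0, 0, -1]

```text
time_s: 7.18
tool_pos: [0.4767, 0.34, 0.1726]
tool_rot: [-179.6, -41.7, 78.9]
force: [0.2, -0.2, -1.0]
grip_width: 0.0291
grasp_force: 25.0
```

```bash
python3 - <<'E'
from h import *
o2=get_obs();print(o2['tool_pos'],o2['tool_rot'],o2['qpos'],o2['force'])
L2=lean(42.1,-15.65);z=L2.apply([0,0,1])
g=np.array([.477,.329,0])+.019*z
g[2]=.06;s=plan(g,L2,-1,step=.045)
cv2.imwrite('pics/e3.png',cv2.convertScaleAbs(read_camera('scene')['color'],alpha=1.4))
E
```

```text
[0.4766587  0.33995759 0.17260503] [-179.61663534  -41.72824856   78.89820288] [-25.19289066   0.39408237   8.95090839 121.26931071 -51.26478692
  49.7192744    4.3545499 ] [ 0.15055505 -0.19069672 -0.99713238]
3 rows
[-0.0245, 0.001, 0.0285, -0.002, 0.002, -0.0, -1]
[-0.0245, 0.0009, 0.0284, -0.002, 0.002, -0.0, -1]
[-0.0246, 0.0009, 0.0284, -0.002, 0.002, -0.0, -1]
```

View pics/e3.png

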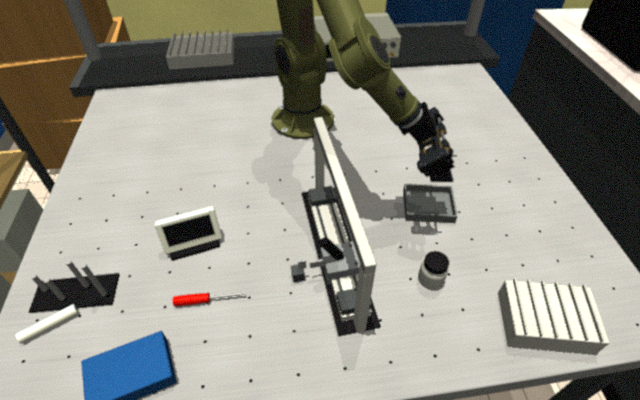

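The arm is clear of the crossbar, and the holder hangs over the tray at (430,203). I'll keep lowering it.

drive_tool:
  rows: [-0.0245, 0.001, 0.0285, 0, 0, 0, -1, -0.0245, 0.001, 0.0285, 0, 0, 0, -1, -0.0225, 0.001, 0.0265, 0, 0, 0, -1, 0, 0, 0, 0, 0, 0, -1, 0, 0, 0, 0, 0, 0, -1]

```text
time_s: 7.85
tool_pos: [0.485, 0.3439, 0.0696]
tool_rot: [179.7, -42.1, 79.4]
force: [-0.2, -0.7, -1.9]
grip_width: 0.0289
grasp_force: 25.0
```

drive_tool:
  rows: [-0.0025, 0, 0.0027, 0, 0, 0, -1, -0.0025, 0, 0.0027, 0, 0, 0, -1, 0, 0, 0, 0, 0, 0, -1]

```text
time_s: 8.22
tool_pos: [0.4828, 0.3431, 0.0591]
tool_rot: [179.9, -42.0, 79.3]
force: [-0.4, -0.1, -2.8]
grip_width: 0.0297
grasp_force: 25.0
```

drive_tool:
  rows: [-0.0015, 0, 0.0015, 0, 0, 0, -1, -0.0015, 0, 0.0015, 0, 0, 0, -1, 0, 0, 0, 0, 0, 0, -1]

```text
time_s: 8.6
tool_pos: [0.4826, 0.3427, 0.0544]
tool_rot: [180.0, -42.0, 79.3]
force: [-0.2, -0.7, -2.0]
grip_width: 0.0291
grasp_force: 25.0
```

drive_tool:
  rows: [-0.0007, 0, 0.0007, 0, 0, 0, -1, -0.0007, 0, 0.0007, 0, 0, 0, -1, 0, 0, 0, 0, 0, 0, -1]

```text
time_s: 8.98
tool_pos: [0.4827, 0.3427, 0.0527]
tool_rot: [179.9, -42.0, 79.3]
force: [-0.2, 0.1, -1.5]
grip_width: 0.0289
grasp_force: 25.0
```

drive_tool:
  rows: [-0.0007, 0, 0.0007, 0, 0, 0, -1, -0.0007, 0, 0.0007, 0, 0, 0, -1, 0, 0, 0, 0, 0, 0, -1]

```text
time_s: 9.35
tool_pos: [0.483, 0.3429, 0.0515]
tool_rot: [179.9, -42.0, 79.3]
force: [-2.8, -1.9, 3.0]
grip_width: 0.0292
grasp_force: 25.0
```

drive_tool:
  rows: [-0.0005, 0, 0.0005, 0, 0, 0, -1, 0, 0, 0, 0, 0, 0, -1]

```text
time_s: 9.6
tool_pos: [0.4832, 0.3431, 0.0516]
tool_rot: [179.9, -42.1, 79.3]
force: [-3.4, -3.2, 8.0]
grip_width: 0.0294
grasp_force: 25.0
```

Contact with the tray floor. Opening the gripper and backing out along the tool axis.

drive_tool:
  rows: [0, 0, 0, 0, 0, 0, 0.3, 0, 0, 0, 0, 0, 0, 0.3, 0, 0, 0, 0, 0, 0, 0.3, 0, 0, 0, 0, 0, 0, 0.3, 0, 0, 0, 0, 0, 0, 0.3]

```text
time_s: 10.22
tool_pos: [0.4827, 0.3426, 0.05]
tool_rot: [179.9, -42.0, 79.3]
force: [0.1, -0.4, -0.8]
grip_width: 0.0563
grasp_force: 0.0
```

drive_tool:
  rows: [0, 0, -0.025, 0, 0, 0, 0.3, 0, 0, -0.035, 0, 0, 0, 0.3, 0.02, 0, -0.04, 0, 0, 0, 0.3, 0.03, 0, -0.035, 0, 0, 0, 0.3, 0.03, 0, -0.035, 0, 0, 0, 0.3]

```text
time_s: 10.85
tool_pos: [0.4722, 0.289, 0.2315]
tool_rot: [179.9, -42.0, 79.3]
force: [0.3, 0.8, 0.4]
grip_width: 0.0567
grasp_force: 0.0
```

drive_tool:
  rows: [0.03, 0, -0.035, 0, 0, 0, 1, 0.025, 0, -0.03, 0, 0, 0, 1, 0, 0, 0, 0, 0, 0, 1]

```text
time_s: 11.22
tool_pos: [0.4734, 0.2871, 0.3195]
tool_rot: [179.4, -42.2, 79.6]
force: [0.6, -0.4, -1.1]
grip_width: 0.079
grasp_force: 0.0
```

```bash
python3 - <<'E'
from h import *
import pickle
o=get_obs();print(o['time_s'],o['tool_pos'],o['tool_rot'],o['qpos'])
S=read_camera('side');C=read_camera('scene');pickle.dump((S,C),open('sc4.pkl','wb'))
a=cv2.resize(S['color'][145:285,210:400],None,fx=4,fy=4,interpolation=2)[:500]
b=cv2.resize(C['color'][170:300,270:470],None,fx=3,fy=3,interpolation=2)
cv2.imwrite('pics/f4.png',cv2.convertScaleAbs(a,alpha=1.8));cv2.imwrite('pics/g4.png',cv2.convertScaleAbs(b,alpha=1.8))
E
```

```text
11.225 [0.47341854 0.28708529 0.3195132 ] [179.4354902  -42.17654137  79.59067944] [-21.87721167  -9.59590168  11.08669778 112.65882022 -41.21603482
  65.09853299  -7.22214795]
```

View pics/f4.png

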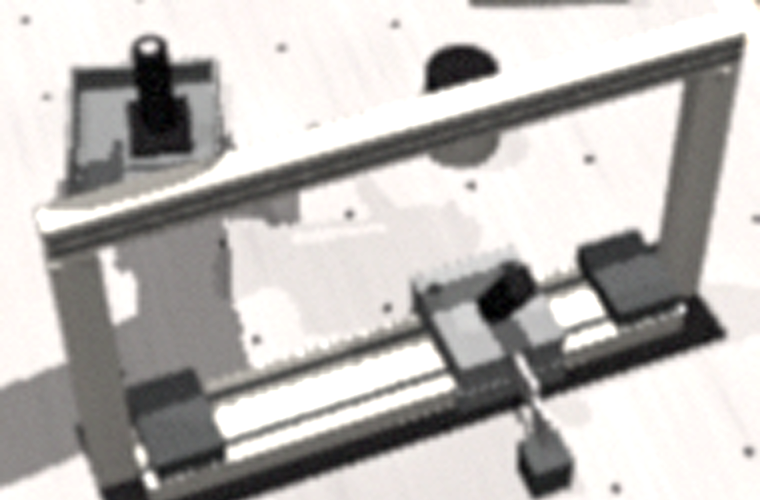

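The holder stands upright in the tray, barrel top at (149,45) and base at (158,130) in the crop, and the fixtures are undisturbed. Next is the carriage handle.

```bash
python3 - <<'E'
from h import *
L=lean(33);z=L.apply([0,0,1]);G=r2w(-.0325,-.058,.110)
s=plan(r2w(-.13,-.058,.34),L,1,step=.055)
print(G-.09*z,L.as_euler('xyz',degrees=True))
s=plan(G-.09*z,L,1,step=.055,start=s)
E
```

```text
8 rows
[-0.0295, 0.0324, -0.0307, 0.021, -0.019, -0.027, 1]
[-0.0309, 0.0309, -0.0307, 0.021, -0.019, -0.027, 1]
[-0.0323, 0.0295, -0.0307, 0.021, -0.019, -0.027, 1]
[-0.0337, 0.028, -0.0307, 0.021, -0.019, -0.027, 1]
[-0.035, 0.0264, -0.0306, 0.021, -0.019, -0.027, 1]
[-0.0363, 0.0248, -0.0304, 0.021, -0.019, -0.027, 1]
[-0.0375, 0.0232, -0.0302, 0.021, -0.019, -0.027, 1]
[-0.0387, 0.0216, -0.0299, 0.021, -0.019, -0.027, 1]
[ 0.65891762 -0.04654721  0.18548035] [180.   -33.    94.65]
3 rows
[-0.0145, -0.0, 0.052, 0.0, 0.0, 0.0, 1]
[-0.0145, -0.0, 0.052, 0.0, 0.0, 0.0, 1]
[-0.0145, -0.0, 0.052, 0.0, 0.0, 0.0, 1]
```

drive_tool:
  rows: [-0.0295, 0.0325, -0.031, 0.021, -0.019, -0.027, 1, -0.031, 0.031, -0.031, 0.021, -0.019, -0.027, 1, -0.0325, 0.0295, -0.0305, 0.021, -0.019, -0.027, 1, -0.0335, 0.028, -0.0305, 0.021, -0.019, -0.027, 1, -0.035, 0.0265, -0.0305, 0.021, -0.019, -0.027, 1]

```text
time_s: 11.95
tool_pos: [0.5919, 0.0469, 0.3286]
tool_rot: [179.9, -36.5, 89.2]
force: [0.4, -0.9, 0.3]
grip_width: 0.0872
grasp_force: 0.0
```

drive_tool:
  rows: [-0.0365, 0.025, -0.0305, 0.021, -0.019, -0.027, 1, -0.0375, 0.023, -0.03, 0.021, -0.019, -0.027, 1, -0.0385, 0.0215, -0.03, 0.021, -0.019, -0.027, 1, 0, 0, 0, 0, 0, 0, 1]

```text
time_s: 12.45
tool_pos: [0.6645, -0.099, 0.3335]
tool_rot: [-179.4, -33.1, 94.3]
force: [-0.4, 0.2, 0.3]
grip_width: 0.0869
grasp_force: 0.0
```

```bash
python3 - <<'E'
from h import *
L=lean(33);z=L.apply([0,0,1]);G=r2w(-.0325,-.058,.110)
print(get_obs()['tool_pos'],get_obs()['qpos'])
s=plan(G-.09*z,L,1,step=.055)
E
```

```text
[ 0.66452165 -0.09904853  0.3335356 ] [  3.99340183  31.81519212  29.79729979  62.55191114 -43.04794458
 107.77510796  30.37148925]
3 rows
[-0.0122, -0.0, 0.0509, -0.002, -0.001, -0.002, 1]
[-0.0122, -0.0002, 0.051, -0.002, -0.001, -0.002, 1]
[-0.0122, -0.0003, 0.051, -0.002, -0.001, -0.002, 1]
```

drive_tool:
  rows: [-0.012, 0, 0.051, 0, 0, 0, 1, -0.012, 0, 0.051, 0, 0, 0, 1, -0.012, 0, 0.051, 0, 0, 0, 1, 0, 0, 0, 0, 0, 0, 1, 0, 0, 0, 0, 0, 0, 1]

```text
time_s: 13.08
tool_pos: [0.6596, -0.0417, 0.1934]
tool_rot: [179.9, -33.2, 94.9]
force: [0.1, -1.5, 1.4]
grip_width: 0.0868
grasp_force: 0.0
```

```bash
python3 - <<'E'
from h import *
import pickle
L=lean(33);z=L.apply([0,0,1]);G=r2w(-.0325,-.058,.110)
o=get_obs();c=read_camera('wrist');print(o['tool_pos'],o['tool_rot'],o['qpos'])
pickle.dump((o,c),open('w5.pkl','wb'))
T=wT(c,o)
for n,q in dict(grip=(-.0325,-.058,.110),top=(-.0475,-.058,.136),foot=(-.005,-.058,.062),mark=(-.08,-.058,.062),c1=(-.045,-.098,.062),c2=(-.045,-.018,.062),c3=(.045,-.098,.062),c4=(.045,-.018,.062)).items(): print(n,np.round(proj(c,r2w(*q),T),1))
cv2.imwrite('pics/w5.png',cv2.convertScaleAbs(c['color'],alpha=2.0))
s=plan(G+.019*z,L,1,step=.03)
E
```

```text
[ 0.65957508 -0.04165423  0.19342109] [179.91225192 -33.1874597   94.93717672] [ -1.70403296  31.40129496  28.12422111  79.16706979 -42.54654168
  91.95883677  35.86961011]
grip [321.2 214.7]
top [321.1 223.2]
foot [321.4 203.2]
mark [321. 272.]
c1 [358.6 238.8]
c2 [283.8 238.4]
c3 [355.8 162.9]
c4 [287.4 162.6]
4 rows
[-0.0021, -0.0004, 0.0285, 0.0, -0.001, 0.001, 1]
[-0.0021, -0.0004, 0.0285, 0.0, -0.001, 0.001, 1]
[-0.002, -0.0004, 0.0285, 0.0, -0.001, 0.001, 1]
[-0.002, -0.0004, 0.0285, 0.0, -0.001, 0.001, 1]
```

View pics/w5.png

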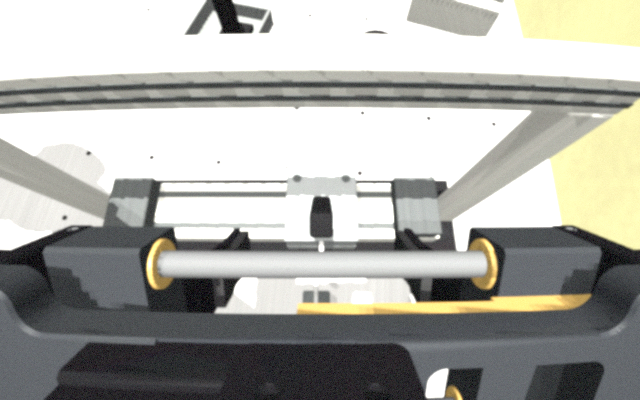

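The handle is at (321,217), centred exactly as predicted, and the carriage spans columns 285–357. Approaching and gripping it.

drive_tool:
  rows: [-0.002, -0.0004, 0.0285, 0, 0, 0, 1, -0.002, -0.0004, 0.0285, 0, 0, 0, 1, -0.002, -0.0004, 0.0285, 0, 0, 0, 1, -0.002, -0.0004, 0.0285, 0, 0, 0, 1, 0, 0, 0, 0, 0, 0, 1]
  grip_force: 35

```text
time_s: 13.75
tool_pos: [0.6528, 0.0145, 0.0924]
tool_rot: [-180.0, -33.2, 94.9]
force: [-0.4, 0.7, 0.7]
grip_width: 0.0871
grasp_force: 0.0
```

drive_tool:
  rows: [0, 0, 0, 0, 0, 0, -1, 0, 0, 0, 0, 0, 0, -1, 0, 0, 0, 0, 0, 0, -1, 0, 0, 0, 0, 0, 0, -1, 0, 0, 0, 0, 0, 0, -1]

```text
time_s: 14.38
tool_pos: [0.6528, 0.014, 0.092]
tool_rot: [-180.0, -33.2, 94.9]
force: [-0.5, -0.2, 0.4]
grip_width: 0.0453
grasp_force: 0.0
```

drive_tool:
  rows: [0, 0, 0, 0, 0, 0, -1, 0, 0, 0, 0, 0, 0, -1, 0, 0, 0, 0, 0, 0, -1, 0, 0, 0, 0, 0, 0, -1]

```text
time_s: 14.88
tool_pos: [0.653, 0.0141, 0.0919]
tool_rot: [180.0, -33.2, 94.9]
force: [0.3, 1.0, -1.0]
grip_width: 0.02
grasp_force: 35.0
```

```bash
python3 - <<'E'
from h import *
o=get_obs();print(o['time_s'],w2r(o['tool_pos']),o['tool_rot'],o['qpos'],o['grip_width'],o['force'])
Rt=R.from_euler('xyz',o['tool_rot'],degrees=True)
print('rail +y 7mm in tool',Rt.inv().apply(r2w(0,.007,0)-RO))
E
```

```text
14.875 [-0.02058879 -0.05696913  0.09189288] [179.99983769 -33.19924468  94.88560537] [ -5.31825584  33.69473533  25.77421498  87.92640203 -44.84991852
  80.91956635  38.56762363] 0.019987733868422376 [ 0.26408479  0.96697227 -1.013447  ]
rail +y 7mm in tool [ 2.40860883e-05 -6.99994086e-03  1.57412112e-05]
```

drive_tool:
  rows: [0, -0.004, 0, 0, 0, 0, -1, 0, -0.007, 0, 0, 0, 0, -1, 0, -0.007, 0, 0, 0, 0, -1, 0, -0.007, 0, 0, 0, 0, -1, 0, -0.007, 0, 0, 0, 0, -1]

```text
time_s: 15.5
tool_pos: [0.6203, 0.0113, 0.0919]
tool_rot: [-180.0, -33.2, 94.9]
force: [1.1, 1.1, -1.8]
grip_width: 0.0201
grasp_force: 35.0
```

drive_tool:
  rows: [0, -0.007, 0, 0, 0, 0, -1, 0, -0.007, 0, 0, 0, 0, -1, 0, -0.007, 0, 0, 0, 0, -1, 0, -0.007, 0, 0, 0, 0, -1, 0, -0.007, 0, 0, 0, 0, -1]

```text
time_s: 16.12
tool_pos: [0.5855, 0.0084, 0.0919]
tool_rot: [-180.0, -33.2, 94.9]
force: [1.6, 1.6, -2.4]
grip_width: 0.0199
grasp_force: 35.0
```

drive_tool:
  rows: [0, -0.007, 0, 0, 0, 0, -1, 0, -0.007, 0, 0, 0, 0, -1, 0, -0.007, 0, 0, 0, 0, -1, 0, -0.007, 0, 0, 0, 0, -1, 0, -0.007, 0, 0, 0, 0, -1]

```text
time_s: 16.75
tool_pos: [0.5512, 0.0055, 0.0919]
tool_rot: [180.0, -33.2, 94.9]
force: [4.0, 1.6, -5.4]
grip_width: 0.0198
grasp_force: 35.0
```

```bash
python3 - <<'E'
from h import *
o=get_obs();print(o['time_s'],w2r(o['tool_pos']),o['tool_rot'],o['qpos'],o['grip_width'],o['force'])
E
```

```text
16.75 [-0.0208763   0.04513756  0.09186513] [179.96844921 -33.18619847  94.91121062] [ -6.26401613  23.41331857  27.50772081 102.73244492 -41.36276813
  77.29308423  42.72337096] 0.019774830179563614 [ 4.01431068  1.60968068 -5.44132261]
```

drive_tool:
  rows: [0, -0.007, 0, 0, 0, 0, -1, 0, -0.007, 0, 0, 0, 0, -1, 0, -0.007, 0, 0, 0, 0, -1, 0, -0.007, 0, 0, 0, 0, -1, 0, -0.007, 0, 0, 0, 0, -1]

```text
time_s: 17.38
tool_pos: [0.5156, 0.0025, 0.0919]
tool_rot: [-180.0, -33.2, 94.9]
force: [1.2, 3.8, -5.8]
grip_width: 0.0201
grasp_force: 35.0
```

drive_tool:
  rows: [0, -0.006, 0, 0, 0, 0, -1, 0, -0.005, 0, 0, 0, 0, -1, 0, -0.004, 0, 0, 0, 0, -1, 0, -0.003, 0, 0, 0, 0, -1]

```text
time_s: 17.88
tool_pos: [0.4979, 0.001, 0.0919]
tool_rot: [-180.0, -33.2, 94.9]
force: [1.2, 4.2, -7.6]
grip_width: 0.0199
grasp_force: 35.0
```

drive_tool:
  rows: [0, -0.002, 0, 0, 0, 0, -1, 0, -0.002, 0, 0, 0, 0, -1]

```text
time_s: 18.12
tool_pos: [0.494, 0.0007, 0.0918]
tool_rot: [-180.0, -33.2, 94.9]
force: [1.4, 4.8, -8.2]
grip_width: 0.0199
grasp_force: 35.0
```

drive_tool:
  rows: [0, -0.0015, 0, 0, 0, 0, -1, 0, -0.0015, 0, 0, 0, 0, -1, 0, 0, 0, 0, 0, 0, -1]

```text
time_s: 18.5
tool_pos: [0.4909, 0.0004, 0.0919]
tool_rot: [-179.9, -33.2, 94.9]
force: [-0.1, 5.1, -6.7]
grip_width: 0.02
grasp_force: 35.0
```

drive_tool:
  rows: [0, -0.0015, 0, 0, 0, 0, -1, 0, -0.0015, 0, 0, 0, 0, -1, 0, 0, 0, 0, 0, 0, -1]

```text
time_s: 18.88
tool_pos: [0.4905, 0.0004, 0.0919]
tool_rot: [179.8, -33.1, 95.0]
force: [9.5, 5.9, -12.1]
grip_width: 0.0197
grasp_force: 35.0
```

drive_tool:
  rows: [0, -0.0015, 0, 0, 0, 0, -1, 0, 0, 0, 0, 0, 0, -1]

```text
time_s: 19.12
tool_pos: [0.4905, 0.0003, 0.0918]
tool_rot: [179.6, -33.1, 95.0]
force: [15.7, 6.5, -14.3]
grip_width: 0.0202
grasp_force: 35.1
```

```bash
python3 - <<'E'
from h import *
o=get_obs();print(o['time_s'],w2r(o['tool_pos']),o['tool_rot'],o['qpos'],o['grip_width'],o['force'])
E
```

```text
19.125 [-0.02115959  0.10610745  0.0918405 ] [179.62613078 -33.06552011  94.99722644] [ -6.4140402   16.94783231  28.72513485 110.88460129 -38.71051958
  75.24491068  44.55577783] 0.02015334898732437 [ 15.71005819   6.54500482 -14.28620078]
```

drive_tool:
  rows: [0, 0.003, 0, 0, 0, 0, -1, 0, 0.004, 0, 0, 0, 0, -1, 0, 0.006, 0, 0, 0, 0, -1, 0, 0.007, 0, 0, 0, 0, -1, 0, 0.007, 0, 0, 0, 0, -1]

```text
time_s: 19.75
tool_pos: [0.5131, 0.0023, 0.0919]
tool_rot: [-179.9, -33.2, 94.9]
force: [-2.2, 5.0, -5.2]
grip_width: 0.0199
grasp_force: 35.0
```

drive_tool:
  rows: [0, 0.007, 0, 0, 0, 0, -1, 0, 0.007, 0, 0, 0, 0, -1, 0, 0.007, 0, 0, 0, 0, -1, 0, 0.007, 0, 0, 0, 0, -1, 0, 0.007, 0, 0, 0, 0, -1]

```text
time_s: 20.38
tool_pos: [0.5473, 0.0052, 0.0919]
tool_rot: [-179.8, -33.3, 94.8]
force: [-5.2, 4.1, -4.4]
grip_width: 0.0197
grasp_force: 35.0
```

drive_tool:
  rows: [0, 0.007, 0, 0, 0, 0, -1, 0, 0.007, 0, 0, 0, 0, -1, 0, 0.007, 0, 0, 0, 0, -1, 0, 0.007, 0, 0, 0, 0, -1, 0, 0.007, 0, 0, 0, 0, -1]

```text
time_s: 21.0
tool_pos: [0.5836, 0.0082, 0.0919]
tool_rot: [-179.9, -33.2, 94.9]
force: [-1.7, 4.6, -5.7]
grip_width: 0.0194
grasp_force: 35.0
```

drive_tool:
  rows: [0, 0.007, 0, 0, 0, 0, -1, 0, 0.007, 0, 0, 0, 0, -1, 0, 0.007, 0, 0, 0, 0, -1, 0, 0.007, 0, 0, 0, 0, -1, 0, 0.007, 0, 0, 0, 0, -1]

```text
time_s: 21.62
tool_pos: [0.6188, 0.0111, 0.0919]
tool_rot: [-180.0, -33.2, 94.9]
force: [-3.3, 4.4, -5.4]
grip_width: 0.0198
grasp_force: 35.0
```

drive_tool:
  rows: [0, 0.007, 0, 0, 0, 0, -1, 0, 0.007, 0, 0, 0, 0, -1, 0, 0.007, 0, 0, 0, 0, -1, 0, 0.007, 0, 0, 0, 0, -1, 0, 0.007, 0, 0, 0, 0, -1]

```text
time_s: 22.25
tool_pos: [0.6537, 0.0141, 0.0919]
tool_rot: [-180.0, -33.2, 94.9]
force: [-2.1, 3.9, -4.7]
grip_width: 0.02
grasp_force: 35.0
```

```bash
python3 - <<'E'
from h import *
o=get_obs();print(o['time_s'],w2r(o['tool_pos']),o['tool_rot'],o['qpos'],o['grip_width'],o['force'])
E
```

```text
22.25 [-0.02064962 -0.05773332  0.09192485] [-179.97440539  -33.19981645   94.88564223] [ -5.33983967  33.80022625  25.81694811  87.77772143 -44.88763357
  80.99781353  38.53932968] 0.019991633657062365 [-2.07229593  3.89402624 -4.71248456]
```

Another 46 mm or so to the far stop.

drive_tool:
  rows: [0, 0.007, 0, 0, 0, 0, -1, 0, 0.007, 0, 0, 0, 0, -1, 0, 0.007, 0, 0, 0, 0, -1, 0, 0.007, 0, 0, 0, 0, -1, 0, 0.006, 0, 0, 0, 0, -1]

```text
time_s: 22.88
tool_pos: [0.6877, 0.017, 0.0919]
tool_rot: [-180.0, -33.2, 94.9]
force: [-1.3, 2.4, -4.5]
grip_width: 0.0202
grasp_force: 35.0
```

drive_tool:
  rows: [0, 0.005, 0, 0, 0, 0, -1, 0, 0.003, 0, 0, 0, 0, -1, 0, 0.002, 0, 0, 0, 0, -1, 0, 0.002, 0, 0, 0, 0, -1, 0, 0.002, 0, 0, 0, 0, -1]

```text
time_s: 23.5
tool_pos: [0.6998, 0.018, 0.092]
tool_rot: [-179.8, -33.2, 94.8]
force: [-9.4, 2.9, -0.6]
grip_width: 0.0199
grasp_force: 35.0
```

drive_tool:
  rows: [0, 0.0015, 0, 0, 0, 0, -1, 0, 0, 0, 0, 0, 0, -1]

```text
time_s: 23.75
tool_pos: [0.6998, 0.018, 0.092]
tool_rot: [-179.6, -33.3, 94.8]
force: [-12.6, 2.6, -0.9]
grip_width: 0.02
grasp_force: 35.1
```

The carriage is at the far stop, and the stop-to-stop travel measured 210 mm. Now I'll measure the pointer numerically while the index blade is out of its way.

```bash
sed -i 's/^RO=.*/RY=np.radians(94.83);RO=np.array([.5945,.030,0])/' h.py; python3 - <<'E'
from h import *
import pickle
o=get_obs();D={n:read_camera(n) for n in('side','scene','wrist')};pickle.dump((o,D),open('p6.pkl','wb'))
for n in('side','scene'):
    c=D[n];g=cv2.cvtColor(c['color'],cv2.COLOR_BGR2GRAY)
    pt=[np.round(proj(c,r2w(x,y,z)),1).tolist() for x,y,z in((-.088,-.055,.066),(-.088,-.055,.05),(-.118,-.055,.0),(-.08,-.105,.062))]
    print(n,pt)
    u,v=int(pt[1][0]),int(pt[1][1]);u0,v0=u-16,v-14
    if n=='scene':u0=u-24
    print('cols',u0,'..')
    for r in range(v0,v0+32):print(r,' '.join('%3d'%x for x in g[r,u0:u0+32]))
c=D['wrist'];T=wT(c,o)
for x,y,z in((-.088,-.055,.066),(-.118,-.055,.066),(-.118,-.055,.03)):print(proj(c,r2w(x,y,z),T))
E
```

```text
side [[344.0, 243.3], [343.6, 247.0], [347.3, 266.1], [359.3, 236.4]]
cols 327 ..
233 187 180 171 144 115  84  68  67  70  69  60  43  39  40  40  42  42  40  42  43  41  39  39  40  40  44  46  45  48  62  67  54
234 143 118 106  88  75  78  90  81  79  83  85  60  43  39  41  43  40  41  41  41  41  41  43  42  45  45  45  46  46  54  67  62
235  88  72  70  70  74  90 111 100  95 105 116  85  49  41  41  42  43  42  42  40  41  43  47  44  45  45  42  44  45  46  55  65
236  68  72  74  80  88  96 104 106 125 138 141 100  50  41  41  42  43  42  47  45  44  45  42  40  42  37  40  42  43  46  49  61
237  81  88  93  93  94 103 118 120 148 151 121  80  46  42  42  44  46  42  45  44  43  44  41  39  42  41  39  35  39  42  46  49
238  94  96  95  93  90 106 136 111 101 100  77  58  42  43  46  45  45  41  40  42  39  39  42  39  37  37  33  25  31  39  43  46
239  95  88  89  85  75  76  95  82  71  68  66  57  43  40  38  43  42  40  40  41  38  36  35  34  27  19  18  15  16  29  43  47
240  87  77  68  69  65  64  68  71  68  67  70  58  42  37  42  39  40  39  38  36  33  26  2
[... 7003 characters left out ...]
9  89  87  90  79  76  72  53  31  21  27  28  23  24  21  27  22  27  23  48  85 121 104  63  40  34  40  36  34
279  87  88  91  84  88  93  86  83  84  73  54  33  22  20  24  25  26  19  19  31  26  24  42  74  89  77  48  35  36  34  34  28
280  89  90  89  89  91  90  88  86  78  73  60  31  20  19  22  30  29  37  28  31  43  44  47  54  59  45  43  36  37  30  38  39
281  88  87  92  89  89  87  81  81  79  73  63  50  34  34  43  47  48  54  59  59  62  65  62  49  42  38  35  32  34  39  38  35
(np.float64(244.16789662726754), np.float64(358.9887461780577))
(np.float64(240.7214554862124), np.float64(412.7547388593452))
(np.float64(254.24151175744854), np.float64(394.7913022945402))
```

```bash
python3 - <<'E'
from h import *
import pickle
o,D=pickle.load(open('p6.pkl','rb'));S,C=D['side'],D['scene']
q=lambda c,u,v,z=.066:np.round(w2r(onz(c,u,v,z))*1000,1)
print('S',q(S,343.9,244.3),q(S,345.2,247));print('C',q(C,304.5,260.2),q(C,302,260.3))
for c,pts in((S,(359,233)),(C,(318,277))):
    g=cv2.cvtColor(c['color'],cv2.COLOR_BGR2GRAY);u,v=pts
    print(u-11,[np.round(proj(c,r2w(x,-.105,.062)),1).tolist() for x in(-.08,-.0625,-.045)])
    for r in range(v-9,v+10):print(r,' '.join('%3d'%x for x in g[r,u-11:u+12]))
E
```

```text
S [-90.8 -53.4  66. ] [-100.2  -52.8   66. ]
C [-93.2 -53.8  66. ] [-99.1 -52.8  66. ]
348 [[359.3, 236.4], [356.5, 231.7], [353.6, 227.1]]
224  41  39  30  20  17  19  16  21  25  29  34  46  57  57  58  55  54  46  29  23  26  35  41
225  39  36  29  19  20  26  28  37  41  45  52  54  56  51  44  44  41  37  29  28  45  62  72
226  50  39  30  27  36  42  46  52  55  52  53  48  44  44  42  37  39  38  39  48  66  90  87
227  57  44  42  45  53  57  61  55  45  43  43  41  42  40  41  40  41  46  55  63  65  76  75
228  64  60  55  53  53  56  66  54  43  39  41  38  38  41  39  40  43  47  60  64  65  67  68
229  62  58  47  42  45  54  65  61  45  42  39  40  40  39  39  39  40  47  60  65  67  68  64
230  47  47  40  41  42  46  55  62  58  46  42  39  42  42  42  45  45  49  60  65  63  59  50
231  41  40  41  40  43  43  48  61  68  53  43  42  42  46  43  44  41  44  51  48  43  33  30
232  42  39  41  39  39  45  43  53  70  65  50  41  44  43  40  41  39  33  24  24  20  17  11
233  39  39  40  40  44  46  45  48  62  67  54  42  40  41  39  41  35  29  11   8  13   9   8

[... 2040 characters left out ...]
  35  37  32  34  34  49  49
280  45  43  36  37  30  38  39  31  38  37  39  37  30  29  39  38  35  41  41  35  36  29  19
281  38  35  32  34  39  38  35  40  41  36  35  38  40  38  37  41  34  33  32  30  30  14  19
282  36  38  31  32  38  33  36  40  35  31  38  34  36  31  40  35  33  34  24  25  14  14  12
283  36  36  44  45  40  33  37  41  39  37  40  39  36  27  37  33  30  25  17   1  20  11   3
284  35  43  68  74  56  41  32  47  38  36  38  30  27  34  28  31  10   9  13  17  12  20  10
285  35  37  67  73  54  35  38  55  62  50  44  32  28  22  27  17  14  14  13   2   4   1   2
286  31  35  55  56  44  38  37  57  54  45  37  26  19   6  10  11   5   4  10   1  16   0   6
```

```bash
python3 - <<'E'
from h import *
import pickle
o,D=pickle.load(open('p6.pkl','rb'));S,C=D['side'],D['scene']
q=lambda c,u,v,z=.062:np.round(w2r(onz(c,u,v,z))*1000,1)
for p in((356.2,231.7),(357.5,234),(358.6,236)):print('S mark',q(S,*p))
S4,C4=pickle.load(open('sc4.pkl','rb'))
for c in(S4,C4):
    g=cv2.cvtColor(c['color'],cv2.COLOR_BGR2GRAY)
    P=[np.round(proj(c,r2w(x,-.0581,.062)),1).tolist() for x in(-.08,-.0625,-.045)]
    u,v=map(int,P[0]);print(u-9,P)
    for r in range(v-8,v+9):print(r,' '.join('%3d'%x for x in g[r,u-9:u+13]))
E
```

```text
S mark [ -62.1 -104.4   62. ]
S mark [ -70.7 -104.1   62. ]
S mark [ -78.  -103.8   62. ]
334 [[343.7, 241.7], [340.9, 236.9], [338.2, 232.2]]
233 100  84  58  48  63  82  67  40  34  35  38  36  37  37  38  36  48  70  64  55  58  58
234  79  60  41  36  65 107 104  60  33  35  38  37  38  39  40  45  45  55  59  58  61  60
235  49  39  35  34  53 103 127  84  39  36  36  39  35  41  47  52  50  61  62  55  52  54
236  40  39  38  35  44  84 126 106  58  43  41  42  41  42  54  47  41  50  56  43  32  29
237  39  41  39  37  38  60 103 122  85  54  47  51  41  37  41  40  34  30  30  24  16  18
238  38  41  39  37  39  45  79 120 106  68  43  42  39  38  38  37  37  23  12  13  18  17
239  46  44  45  40  39  42  53  88 113  98  57  38  37  39  36  35  30  20  18  12  15  16
240  54  48  52  44  35  39  43  59 102 126  83  41  33  32  29  24  23  16  14  17  24  25
241  47  41  41  36  36  38  42  42  79 117  87  39  21  21  19  16  17  19  28  34  51  72
242  38  36  37  36  34  31  40  40  61  89  73  32  17  15  18  31  31  46  72  81  98 120
243  40  38  34  32  28  24  32  40  
[... 1523 characters left out ...]
 120 115 109 107 103 100  85  73  65  68  60  58  50  47
263  42  46  46  45  65 111 129 127 106  84  67  64  59  60  55  48  45  46  48  46  47  51
264  43  49  47  45  66 105 125 127 104  72  55  44  44  45  45  38  47  49  52  50  45  47
265  46  47  48  44  58  98 123 133 103  71  51  45  46  48  51  48  51  51  51  49  44  48
266  46  50  42  48  62  99 124 128 110  79  47  48  50  57  57  64  75  81  80  63  41  40
267  51  46  48  57  75 101 127 130 118  89  71  73  78  88  95 108 112 116 112  76  38  24
268  46  48  62  87 105 117 127 132 127 116 108 113 114 114 121 127 132 131 125  92  47  26
269  54  56  80 107 127 132 133 132 129 129 130 132 127 131 131 132 131 135 130 107  64  25
```

```bash
python3 - <<'E'
from h import *
import pickle
S,C=pickle.load(open('sc4.pkl','rb'))
q=lambda c,u,v,z:np.round(w2r(onz(c,u,v,z))*1000,1)
print('C ptr',q(C,302,261.35,.066),'mark',q(C,312,262.35,.062),q(C,310,262.6,.062))
for p in((339.9,235),(340.95,237),(342.05,239)):print('S mark',q(S,*p,.062))
g=cv2.cvtColor(S['color'],cv2.COLOR_BGR2GRAY)
for r in range(244,256):print(r,' '.join('%3d'%x for x in g[r,334:354]))
E
```

```text
C ptr [-99.6 -55.8  66. ] mark [-76.5 -61.   62. ] [-81.3 -60.6  62. ]
S mark [-55.5 -58.4  62. ]
S mark [-62.8 -58.1  62. ]
S mark [-70.1 -57.9  62. ]
244  33  31  22  24  14  13  22  39  57  89  95  60  58  79  96 120 123 126 133 133
245  24  18  19  15  10   9  23  37  53  93 125 103 104 120 126 132 134 133 132 132
246  15  15  16  19  15  27  56  72  68  83 127 131 129 130 131 131 132 132 131 132
247  26  26  40  50  46  53  87 113  99  69  88 122 137 134 129 131 132 133 130 132
248  60  74  84  97  87  70  84 119 108  63  57 102 138 139 134 132 131 131 133 131
249 104 118 124 125 114  82  80 106 102  64  47  76 120 134 138 135 132 132 131 131
250 125 128 131 131 123 100  88  90  93  62  43  51  74 103 132 140 135 132 133 132
251 129 130 128 130 127 123 112  87  88  61  44  44  55  88 123 131 136 137 135 136
252 128 128 128 129 128 130 120  92  91  67  43  43  52  69  91 107 134 142 142 142
253 128 128 128 129 130 130 119  90  75  61  44  47  49  53  64  84 125 143 144 144
254 129 126 129 129 127 122 110  87  68  59  50  47  49  54  56  69 105 136 143 144
255 127 127 128 129 122  99  75  68  64  62  55  48  51  55  55  60  85 124 141 142
```

drive_tool:
  rows: [0, -0.003, 0, 0, 0, 0, -1, 0, -0.005, 0, 0, 0, 0, -1, 0, -0.007, 0, 0, 0, 0, -1, 0, -0.007, 0, 0, 0, 0, -1, 0, -0.007, 0, 0, 0, 0, -1]

```text
time_s: 24.52
tool_pos: [0.6734, 0.0158, 0.0919]
tool_rot: [180.0, -33.2, 94.9]
force: [1.1, 3.1, -5.3]
grip_width: 0.02
grasp_force: 35.0
```

drive_tool:
  rows: [0, -0.007, 0, 0, 0, 0, -1, 0, -0.006, 0, 0, 0, 0, -1, 0, -0.004, 0, 0, 0, 0, -1, 0, -0.002, 0, 0, 0, 0, -1, 0, 0, 0, 0, 0, 0, -1]

```text
time_s: 25.15
tool_pos: [0.6544, 0.0142, 0.0919]
tool_rot: [-179.9, -33.2, 94.9]
force: [-0.4, 3.7, -5.9]
grip_width: 0.0202
grasp_force: 35.0
```

Another 6.1 mm to go.

drive_tool:
  rows: [0, -0.003, 0, 0, 0, 0, -1, 0, -0.002, 0, 0, 0, 0, -1, 0, -0.0011, 0, 0, 0, 0, -1, 0, 0, 0, 0, 0, 0, -1]

```text
time_s: 25.65
tool_pos: [0.6485, 0.0137, 0.0919]
tool_rot: [-180.0, -33.2, 94.9]
force: [-0.3, 3.6, -5.8]
grip_width: 0.0199
grasp_force: 35.0
```

drive_tool:
  rows: [0, 0, 0, 0, 0, 0, -1, 0, 0, 0, 0, 0, 0, -1]

```text
time_s: 25.9
tool_pos: [0.6485, 0.0136, 0.0919]
tool_rot: [-180.0, -33.2, 94.9]
force: [-0.1, 4.1, -5.2]
grip_width: 0.0197
grasp_force: 35.0
```

drive_tool:
  rows: [0, 0, 0, 0, 0, 0, 0.2, 0, 0, 0, 0, 0, 0, 1, 0, 0, 0, 0, 0, 0, 1, 0, 0, 0, 0, 0, 0, 1, 0, 0, 0, 0, 0, 0, 1]

```text
time_s: 26.52
tool_pos: [0.6488, 0.0135, 0.0921]
tool_rot: [-180.0, -33.2, 94.9]
force: [-0.4, -0.4, -0.1]
grip_width: 0.0621
grasp_force: 0.0
```

drive_tool:
  rows: [0, 0, -0.025, 0, 0, 0, 1, 0, 0, -0.04, 0, 0, 0, 1, 0, 0, -0.045, 0, 0, 0, 1, -0.035, 0, -0.022, 0, 0, 0, 1, -0.035, 0, -0.022, 0, 0, 0, 1]

```text
time_s: 27.15
tool_pos: [0.6613, -0.1295, 0.1834]
tool_rot: [179.9, -33.2, 95.0]
force: [0.3, -0.5, 0.1]
grip_width: 0.0866
grasp_force: 0.0
```

drive_tool:
  rows: [0, 0, 0, 0, 0, 0, 1, 0, 0, 0, 0, 0, 0, 1, 0, 0, 0, 0, 0, 0, 1]

```text
time_s: 27.52
tool_pos: [0.6612, -0.1267, 0.1826]
tool_rot: [180.0, -33.3, 95.0]
force: [-0.1, 0.1, 0.4]
grip_width: 0.087
grasp_force: 0.0
```

```bash
python3 - <<'E'
from h import *
import pickle
o=get_obs();c=read_camera('wrist');pickle.dump((o,c),open('w7.pkl','wb'));print(o['time_s'],w2r(o['tool_pos']),o['tool_rot'])
T=wT(c,o)
for x in(-.045,-.08):print('mark',proj(c,r2w(x,-.0535,.062),T))
for x in(-.088,-.118):print('ptr',proj(c,r2w(x,-.0533,.066),T))
g=cv2.cvtColor(c['color'],cv2.COLOR_BGR2GRAY)
u,v=map(int,proj(c,r2w(-.084,-.0535,.064),T))
print('cols',u-13)
for r in range(v-26,v+27,2):print(r,' '.join('%3d'%x for x in g[r,u-13:u+14]))
E
```

```text
27.525 [-0.16173479 -0.05322621  0.18262471] [179.99606838 -33.27524368  95.03554001]
mark (np.float64(322.8202197700139), np.float64(162.6011412130919))
mark (np.float64(322.7240066101286), np.float64(191.52434674857633))
ptr (np.float64(322.52319135375114), np.float64(197.16848995229483))
ptr (np.float64(322.42556888383194), np.float64(224.44068002982718))
cols 309
168  60  64  61  60  62  60  60  57  54  67 107 150 167 158 129  85  59  54  52  53  53  47  55  55  58  60  60
170  58  59  62  62  59  61  57  57  56  72 118 162 180 173 140  93  59  53  53  54  53  55  55  56  58  58  60
172  62  61  61  59  57  58  58  59  56  69 119 162 181 173 141  93  61  53  54  50  56  54  54  57  58  60  58
174  85  85  87  84  87  84  87  80  74  79 119 164 181 174 140  92  62  55  56  56  57  57  58  61  66  74  73
176  84  82  81  85  88  85  84  80  71  77 121 165 182 176 144  96  62  52  55  55  57  55  56  61  65  72  74
178  58  57  57  59  57  62  60  59  57  70 120 165 182 178 146  96  60  55  52  51  53  54  52  53  57  59  58
180  55  57  58  54  58  61  58  59  60  73 117 165 183 17
[... 1593 characters left out ...]
 180 176 175 174 174 175 174
210 181 181 181 182 183 184 183 183 182 179 177 181 186 187 182 178 182 184 184 181 178 175 175 174 175 175 174
212 181 180 180 182 184 184 183 182 182 180 179 184 190 187 171 159 169 180 183 179 176 175 175 175 175 175 174
214 174 167 166 166 167 166 166 163 165 165 170 182 190 185 162 135 140 156 163 163 162 161 160 162 164 170 172
216 134 112 104 101 100 101 104 105 104 113 139 167 179 173 147 112  98  99 102 102 103 101 103 107 120 142 163
218 118 101  98  96 100 100 101 102 102 101  99 105 108 106  94  87  90  92  92  96  95  95  95  97 107 135 160
220 114  97  99 100 101 102 101 102 104  98  92  80  74  71  70  83  88  92  94  93  93  93  95  97 101 130 161
```

The two blades line up to about 0.2 px in the close-up (index blade at column 321.5, pointer at 321.3), and the gripper is clear. Handing in.

```bash
python3 -c "
from cell import sign_off
print(sign_off())"
```

```text
the job is handed in; nothing more can be done
None
```

The job is handed in: the holder stands upright in the grey tray, the carriage was slid slowly to the near stop and then the far stop, and it is parked with its index blade within about 0.3 mm of the pointer and released, at about 28 s of the 72 s allowed.

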